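# Let a ball finial out of the counter dispenser

### The job

Of the two dispensers on the shop counter, find the one that holds the larger wooden ball and press the black pad of its rocking lever all the way down, so that the gate at the lever's other end lifts and the ball rolls out into the catch tray; then let the lever come back up so that the gate is shut again. Work by the pad only: do not touch either ball or lift anything, and leave the other dispenser's lever and the goods standing around alone.

Things in the scene. Friction and masses are not known exactly. Their poses are not given: they have to be found in the camera images.
- dispenser_large: grey counter dispenser with the large ball, fixed; origin on the table. Own axes: channel 46 mm wide along x at y -75 mm, falling 12 degrees from x +130 to -70 mm, then catch tray to x -170 mm. Rocking lever along y at x -3 mm: gate blade at y -75, pivot at y +20 and z 125, press pad at y +110 mm. Highest part 145 mm. Both dispensers are alike; their places may be swapped
- lever_large (a joint): rocking lever of the large-ball dispenser, rad: 0 = gate shut (pad up), grows as the pad is pressed down, 0.42 = fully down on its stop. A spring brings it back when let go. The pad needs about 2.5 N to start and 5 N at the stop; the 40 mm ball gets under the gate from about 0.3 on
- pad_large (a point): centre of the top face of the black press pad (36 x 36 mm, 10 mm thick) on the lever of the large-ball dispenser; the face is level, 134 mm above the table, with the gate shut, and goes down about 38 mm and leans outward (away from the pivot) as it is pressed
- ball_large_center (a point): centre of the large wooden ball, 40 mm in diameter, loose, at the start resting in the channel against the uphill (+x) face of the gate
- tray_large (a point): centre of the floor of the catch tray of the large-ball dispenser, 11 mm above the table; the inside is 92 x 77 mm, side walls 36 mm high, front wall 54 mm
- dispenser_small: grey counter dispenser with the small ball, fixed; origin on the table. Own axes: channel 46 mm wide along x at y -75 mm, falling 12 degrees from x +130 to -70 mm, then catch tray to x -170 mm. Rocking lever along y at x -3 mm: gate blade at y -75, pivot at y +20 and z 125, press pad at y +110 mm. Highest part 145 mm. Both dispensers are alike; their places may be swapped
- lever_small (a joint): rocking lever of the small-ball dispenser, rad: 0 = gate shut (pad up), grows as the pad is pressed down, 0.42 = fully down on its stop. A spring brings it back when let go. The pad needs about 2.5 N to start and 5 N at the stop; the 40 mm ball gets under the gate from about 0.3 on
- pad_small (a point): centre of the top face of the black press pad (36 x 36 mm, 10 mm thick) on the lever of the small-ball dispenser; the face is level, 134 mm above the table, with the gate shut, and goes down about 38 mm and leans outward (away from the pivot) as it is pressed
- ball_small_center (a point): centre of the small wooden ball, 28 mm in diameter, loose, at the start resting in the channel against the uphill (+x) face of the gate
- tray_small (a point): centre of the floor of the catch tray of the small-ball dispenser, 11 mm above the table; the inside is 92 x 77 mm, side walls 36 mm high, front wall 54 mm
- jar_a: closed glass jar with a steel cap, 42 mm across, 60 mm high, standing beside the large-ball dispenser behind its lever (goods standing by, loose; origin at the underside)
- carton_b: small carton 50 x 36 x 55 mm high, standing beside the small-ball dispenser behind its lever (goods standing by, loose; origin at the underside)
- tumbler: steel tumbler, 64 mm across, 95 mm high (goods standing by, loose; origin at the underside)
- mug: white mug, 80 mm across, 90 mm high (goods standing by, loose; origin at the underside)
- screwdriver: screwdriver lying on the table, about 0.2 m long (goods lying by, loose)
- ball_large: the same large wooden ball; its origin turns with it as it rolls, so use its centre point
- ball_small: the same small wooden ball; its origin turns with it as it rolls, so use its centre point
Mind the look-alikes: they are no part of the job. Leave any orange or red look-alike of the ball_large alone.

How it is judged (in metres and radians):
On the way, in this order (a step that is already met when the one before it is completed fails the run):
1. the pad of the large-ball dispenser's lever is pressed down (past 0.2 rad) by the hand at the pad (value of joint lever_large above 0.2 rad and horizontal distance between the grasp point and pad_large below 0.07 m), for 0.04 s.
2. the large ball has rolled into its catch tray (x of ball_large_center in the frame of dispenser_large between -0.17 and -0.075 m and y of ball_large_center in the frame of tray_large between -0.045 and 0.045 m and height (world z) of ball_large_center below 0.05 m), for 0.1 s.
At the end, for the whole second after the job is handed in: the large ball lies at rest (under 0.05 m/s) in the catch tray of its dispenser, both levers are back up (under 0.06 rad), and the small ball is still behind its gate (all of step 2 and linear speed of ball_large below 0.05 m/s and value of joint each of lever_large, lever_small below 0.06 rad and x of ball_small_center in the frame of dispenser_small between 0 and 0.13 m and height (world z) of ball_small_center above 0.06 m); the robot touches nothing.
It fails at once if the other dispenser's lever is pressed (past 0.12 rad) (value of joint lever_small above 0.12 rad).
It fails at once if the hand or arm touches a ball (over 0.5 N) (contact force between any of the fingers, the arm and ball_large above 0.5 N or contact force between any of the fingers, the arm and ball_small above 0.5 N).
It fails at once if a ball is lifted out of its channel (centre over 130 mm above the table) (height (world z) of any of ball_large_center, ball_small_center above 0.13 m).
It fails at once if goods standing around are moved by more than 25 mm (distance of any of jar_a, carton_b, tumbler, mug, screwdriver from where it was at the start of the episode above 0.025 m).
It also fails if it takes over 45 s, if anything falls off the work surface, if the arm or the gripper's body presses on something with over 40 N, if the wrist force passes 120 N, or if a joint passes its speed limit or range.

### The arm

A 6-joint arm with a two-finger parallel gripper is mounted at the origin on the work surface. World frame = base frame: x ahead of the robot, y to its left, z up, the work surface at z = 0. Lengths are in mm, angles in rad, forces in N, time in s.
With the tool pointing down it reaches from about 300 to 775 mm from the base axis. Payload 14.6 kg.
Tool frame: the origin (TCP) lies between the finger pads; the fingertips stand 11 mm ahead of it and the grasp point (between the pads) lies 8 mm behind it; z points along the fingers, y is the line along which they close (so a half turn about z gives the same grasp; the last joint's range is limited). The gripper opens to 94 mm and grips with 3 to 60 N. Pads are 16 mm wide; open, the fingers measure 119 mm over their backs; the gripper's body (75 mm by 177 mm) begins 78 mm behind the grasp point.
Start: joints at [-1.29, 0.3, 1.521, -0, 1.321, -0.067], TCP at [187.449, -517.061, 216.446] pointing down, gripper open.
Joint ranges: [-3.03, 3.03], [-0.79, 2.21], [0.23, 2.52], [-1.04, 4.18], [0, 3.07], [-2.55, 2.55]. Speed limits (rad/s): [2.22, 2.22, 2.57, 3.14, 3.14, 3.14].

### API

Orientations are given as [roll, pitch, yaw] about the fixed x, y, z axes, in that order (R = Rz(yaw) Ry(pitch) Rx(roll)).
In Python, from cell import manip gives the robot as it stands. The module is installed in compiled form; this text tells all that it offers.
- The arm moves only by the tool arm_command, never from a script. Its argument "rows" is one flat list of numbers, 5 for each row, row after row: the shift along the world's x, y, z in mm, then the turn about the world's z in degrees, then the finger opening in mm, from 0 to 94. In form: [dx, dy, dz, twist, jaw, dx, dy, dz, twist, jaw, ...]. A call has 1 to 5 rows; each row shifts and turns the commanded pose from where the row before left it; what a row does not reach is not made up. A row lasts 1/8 s, in which the tool goes at most 62.5 mm and 10.7 degrees, less where a joint would pass 70% of its speed; a pose out of reach is approached as far as the arm can. A call is refused whole if a number of a shift passes 62.5 or a number of a turn 10.7, either way. A call with a gripper value outside its range is refused whole. The fingers move at their own pace and stop on an object; "newtons" is the grip in N (left out, the last holds). Time passes only in rows, so rows that do not move let the fingers close. It gives the time, the measured TCP pose, the force and the opening at its end, in the units of the state.
- manip.read_state(): the state, without advancing time (a new reading comes with each control period).
- manip.camera(name): name is "scene" or "top" or "wrist"; returns a dict with "image" (400x640x3 uint8, blue, green, red), "z_map" (400x640 float32, mm along the optical axis (not along the pixel's ray), 0 where there is no reading), "fx", "fy", "cx", "cy" (pixels), "pose" (4x4, takes a point from camera to world coordinates). Camera axes: x right, y down, z forward; pixel columns grow to the right and rows downward; lengths in mm; the calibration is good to about 2 mm. A picture is of the moment at which its call begins.
- manip.sign_off(): hands the job in, once; it reports no verdict.
The state is a dict: "clock": time; "joints": joint angles; "qd": joint speeds; "effort": joint torques, N m; "eef_pos": TCP position; "eef_rot": TCP orientation; "wrist_force": force on the tool from outside, world axes, zero at the start; "moment": the same for the moment, N m; "finger_gap": finger opening in mm.
Only numpy, scipy, OpenCV 4.12 (cv2) and the standard library are available. Lean on these libraries where they do the work, as an engineer would, in place of code of your own. Each camera call takes 0.05 s, during which the arm holds its last target. There are 200 camera calls.

## Working session

There is one attempt and no reset: what is moved stays moved. The work goes in short steps, Python scripts to look and compute and a tool call to move; the robot and the scene stay as the last step left them, time stands still between calls to the robot, and variables do not carry over. Pictures are saved under pics/ and viewed, on a budget of 10 in all, crops included, one or two more only if the job needs it, and the job is handed in when it is done.

Besides the shell and the picture viewer there is one more tool, called after "Request:" as a command line: name --argument value ..., lists and objects as JSON in quotes. arm_command: Moves the arm, as the interface text tells. Its arguments: {"type":"object","properties":{"rows":{"type":"array","items":{"type":"number"}},"newtons":{"type":"number"}},"required":["rows"]}

```bash
mkdir -p pics
cat > h.py <<'E'
import numpy as np, cv2
from cell import manip
def snap(n):
    c=manip.camera(n); np.savez(f'{n}.npz',**c); return c
def world(c):
    z=c['z_map']; v,u=np.indices(z.shape)
    P=np.stack([(u-c['cx'])/c['fx']*z,(v-c['cy'])/c['fy']*z,z,np.ones_like(z)],-1)
    W=(P@np.array(c['pose']).T)[...,:3]; W[z==0]=np.nan; return W
E
python3 - <<'E'
from h import *
for n in('top','scene'):
    c=snap(n); cv2.imwrite(f'pics/{n}1.png',c['image'])
    print(n,c['fx'],np.round(c['pose'],2).tolist())
s=manip.read_state();print(s['clock'],s['eef_pos'],s['eef_rot'])
E
```

```text
top 438.74293719299897 [[0.03, -0.99, 0.11, 356.12], [-1.0, -0.03, 0.01, -137.02], [-0.0, -0.11, -0.99, 1451.81], [0.0, 0.0, 0.0, 1.0]]
scene 412.2433794378518 [[-0.04, 0.79, -0.61, 1241.13], [1.0, 0.03, -0.03, -74.62], [0.0, -0.61, -0.79, 1022.95], [0.0, 0.0, 0.0, 1.0]]
0.1 [ 187.3827854  -516.86962801  215.97883812] [-3.14063672e+00 -5.66579994e-05  3.47795579e-01]
```

View pics/top1.png

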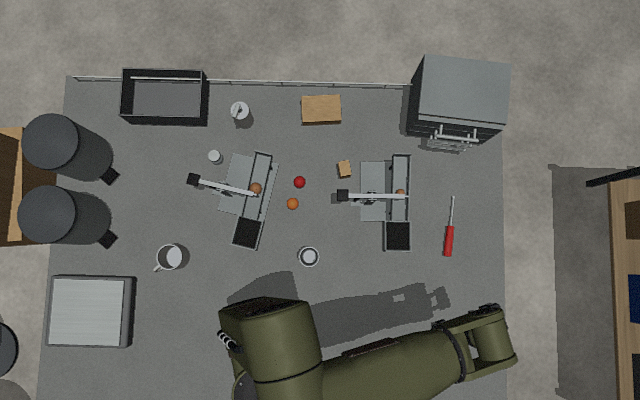

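View pics/scene1.png

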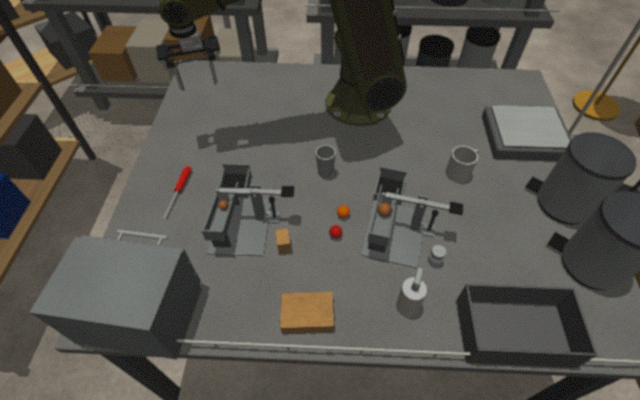

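Top view: there are two dispensers. The left one has its ball at (256,188), pad at (193,180) and the jar at (215,157). The right one has its ball at (401,193), pad at (342,195) and the carton at (344,168).

Look-alikes are the loose red ball at (299,182) and the orange ball at (292,203). The left dispenser looks like the large-ball one, since its ball is bigger and the jar is beside it. I'll check that with a close crop and measurements.

Run:
```python
from h import *
d=dict(np.load('top.npz')); im=d['image']; W=world(d)
a=im[145:255,180:285]; b=im[145:255,325:430]
cv2.imwrite('pics/crop.png',cv2.resize(np.hstack([a,b]),None,fx=3.6,fy=3.6,interpolation=cv2.INTER_CUBIC))
hsv=cv2.cvtColor(im,cv2.COLOR_BGR2HSV)
for n,(u,v) in dict(L=(256,188),R=(401,191)).items():
    m=np.zeros(im.shape[:2],bool); m[v-14:v+15,u-14:u+15]=1
    m&=(hsv[...,1]>90)&(hsv[...,2]>60)
    P=W[m]; print('ball',n,m.sum(),np.nanmedian(P,0).round(1),np.nanmax(P[:,2]).round(1),np.ptp(P,0).round(1))
for n,(u,v) in dict(L=(193,180),R=(342,195)).items():
    m=np.zeros(im.shape[:2],bool); m[v-12:v+13,u-12:u+13]=1
    m&=(im.max(2)<60)&(abs(W[...,2]-134)<8)
    P=W[m]; print('pad',n,m.sum(),np.median(P,0).round(1),P.mean(0).round(1),cv2.minAreaRect(P[:,:2].astype(np.float32)))
for n,(u0,u1) in dict(L=(180,285),R=(325,430)).items():
    m=np.zeros(im.shape[:2],bool); m[150:250,u0:u1]=1
    m&=(W[...,2]>132)&(W[...,2]<150); P=W[m][:,:2]
    print('lever',n,cv2.minAreaRect(P.astype(np.float32)),cv2.fitLine(P.astype(np.float32),2,0,.01,.01).ravel())
```

```text
ball L 96 [559.3  59.3 100.9] 111.5 [32.  40.8 47.3]
ball R 29 [ 561.6 -392.7   90.3] 97.4 [13.8 19.7 16.7]
pad L 129 [576.2 246.4 132.4] [576.2 246.8 132.4] ((577.162353515625, 246.72779846191406), (34.61448669433594, 35.864112854003906), 80.45841217041016)
pad R 126 [ 538.6 -208.7  133.2] [ 538.9 -208.9  133.4] ((540.1912841796875, -210.1649932861328), (34.96699523925781, 33.792808532714844), 1.4936329126358032)
lever L ((560.0038452148438, 170.08071899414062), (191.3162078857422, 32.42045974731445), 78.186767578125) [2.3022889e-01 9.7313648e-01 5.6906201e+02 2.1310388e+02]
lever R ((540.5518798828125, -293.41357421875), (31.421175003051758, 200.24078369140625), 1.472719669342041) [ 1.4932905e-03 -9.9999887e-01  5.3955646e+02 -2.4661464e+02]
```

View pics/crop.png

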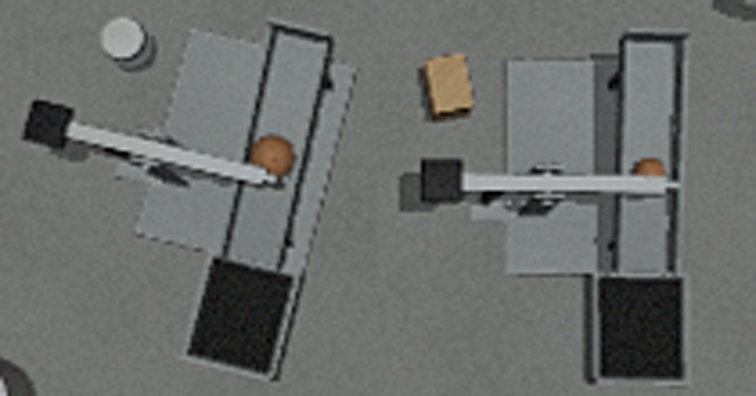

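The crop confirms the choice. The left dispenser's ball is clearly the bigger one (top at 111 mm against 97 mm) and the jar stands beside it. Its pad is at about (577, 247), face at z ≈ 133 mm, lever direction (0.21, 0.98). I'm closing the fingers and crossing high, turning so the fingers' closing line lies across the lever.

Request:
arm_command --rows '[20, 40, 20, 4, 0, 26, 52, 10, 4, 0, 26, 52, 0, 4, 0, 26, 52, 0, 4, 0, 26, 52, 0, 4, 0]' --newtons 20

```text
clock: 0.72
eef_pos: [311.8, -267.3, 246.3]
eef_rot: [-3.142, -0.0, 0.699]
wrist_force: [0.5, 0.3, -0.8]
finger_gap: 47.4
```

Request:
arm_command --rows '[26, 52, 0, 4, 0, 26, 52, 0, 4, 0, 26, 52, 0, 4, 0, 26, 52, 0, 4, 0, 26, 52, 0, 4, 0]'

```text
clock: 1.35
eef_pos: [441.9, -7.1, 246.5]
eef_rot: [3.141, -0.0, 1.048]
wrist_force: [0.1, -0.4, 0.4]
finger_gap: 1.0
```

Request:
arm_command --rows '[26, 52, 0, 4, 0, 26, 52, 0, 4, 0, 26, 52, 0, 4, 0, 26, 52, 0, 4, 0, 0, 0, 0, 2, 0]'

```text
clock: 1.98
eef_pos: [545.7, 201.7, 244.8]
eef_rot: [-3.14, 0.001, 1.365]
wrist_force: [0.4, -0.2, 0.3]
finger_gap: 0.4
```

Request:
arm_command --rows '[30, 43, 0, 0, 0, 0, 0, -40, 0, 0, 0, 0, -35, 0, 0, 0, 0, 0, 0, 0]'

```text
clock: 2.48
eef_pos: [574.3, 240.8, 169.2]
eef_rot: [-3.137, 0.003, 1.36]
wrist_force: [-0.4, 0.2, 0.0]
finger_gap: 0.5
```

Run:
```python
from h import *
c=snap('scene'); t=snap('top')
a=cv2.resize(c['image'][140:280,340:500],None,fx=3,fy=3,interpolation=cv2.INTER_CUBIC)
b=cv2.resize(t['image'][120:260,170:290],None,fx=3,fy=3,interpolation=cv2.INTER_CUBIC)
cv2.imwrite('pics/above.png',np.hstack([a[:, :440],b]))
```

```text
(no output)
```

View pics/above.png

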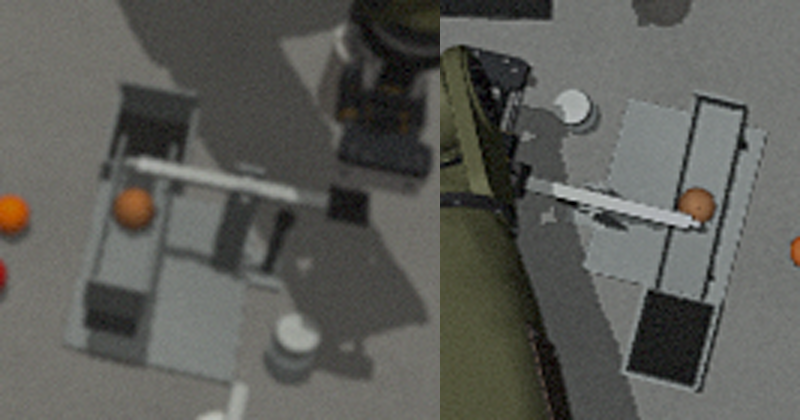

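Run:
```python
from h import *
d=dict(np.load('scene.npz')); W=world(d); im=d['image']
s=manip.read_state(); e=np.array(s['eef_pos']); print(e, s['eef_rot'])
def pr(p):
    q=np.linalg.inv(d['pose'])@np.r_[p,1]; return (d['fx']*q[0]/q[2]+d['cx'],d['fy']*q[1]/q[2]+d['cy'])
print('tip',pr(e-[0,0,11]),'pad',pr([577,247,134]),'body',pr(e+[0,0,86]))
m=np.zeros(W.shape[:2],bool); m[160:230,430:500]=1
near=np.hypot(W[...,0]-e[0],W[...,1]-e[1])<110
for lo,hi in((125,140),(152,165),(165,180),(180,200),(200,230),(230,260),(260,300)):
    P=W[m&near&(W[...,2]>lo)&(W[...,2]<hi)]
    if len(P): print(lo,hi,len(P),P.min(0).round(),P.max(0).round(),np.median(P,0).round(1))
cv2.imwrite('pics/z.png',cv2.resize(im[130:230,400:500],None,fx=6,fy=6,interpolation=cv2.INTER_CUBIC))
```

```text
[575.80179339 241.52773405 172.94411068] [ 3.14053853e+00 -6.28399866e-04  1.35953935e+00]
tip (np.float64(455.8752143143255), np.float64(200.7059989422749)) pad (np.float64(455.3611158831636), np.float64(207.44820699487423)) body (np.float64(465.96407554512587), np.float64(176.6525925271411))
125 140 253 [556. 182. 125.] [597. 269. 138.] [573.2 238.7 131.2]
152 165 1 [577. 232. 161.] [577. 232. 161.] [576.7 231.5 161.2]
165 180 13 [583. 231. 166.] [588. 248. 173.] [586.6 237.7 171. ]
230 260 46 [588. 193. 254.] [661. 259. 260.] [651.4 225.8 257.8]
260 300 1040 [533. 191. 260.] [669. 275. 300.] [634.7 227.7 292.4]
```

View pics/z.png

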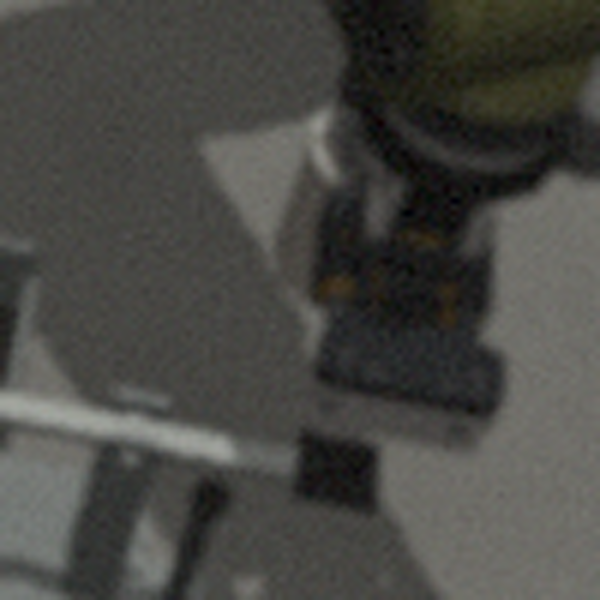

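The projected tip falls over the pad. The close-up shows the gripper standing above the black pad, which is at about (455,207) in the full picture. Now pressing in steps while watching the force.

Request:
arm_command --rows '[0, 3, -15, 0, 0, 0, 0, -13, 0, 0, 0, 0, -8, 0, 0, 0, 0, 0, 0, 0]'

```text
clock: 3.08
eef_pos: [575.4, 245.1, 135.2]
eef_rot: [-3.141, -0.0, 1.36]
wrist_force: [-1.3, 1.6, 3.0]
finger_gap: 0.1
```

Request:
arm_command --rows '[0, 0, -9, 0, 0, 0, 0, -9, 0, 0, 0, 0, -6, 0, 0, 0, 0, 0, 0, 0]'

```text
clock: 3.58
eef_pos: [575.8, 244.7, 111.9]
eef_rot: [3.141, 0.0, 1.36]
wrist_force: [-0.0, 0.8, 5.8]
finger_gap: 0.7
```

Request:
arm_command --rows '[0, 0, -3, 0, 0, 0, 0, 0, 0, 0, 0, 0, 0, 0, 0, 0, 0, 0, 0, 0]'

```text
clock: 4.08
eef_pos: [576.3, 245.2, 110.5]
eef_rot: [3.139, -0.001, 1.36]
wrist_force: [-1.0, 0.8, 12.9]
finger_gap: 0.9
```

Run:
```python
from h import *
t=snap('top'); c=snap('scene')
a=cv2.resize(c['image'][140:280,340:500],None,fx=3,fy=3,interpolation=cv2.INTER_CUBIC)
b=cv2.resize(t['image'][120:260,170:290],None,fx=3,fy=3,interpolation=cv2.INTER_CUBIC)
cv2.imwrite('pics/press.png',np.hstack([a[:, :440],b]))
```

```text
(no output)
```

View pics/press.png

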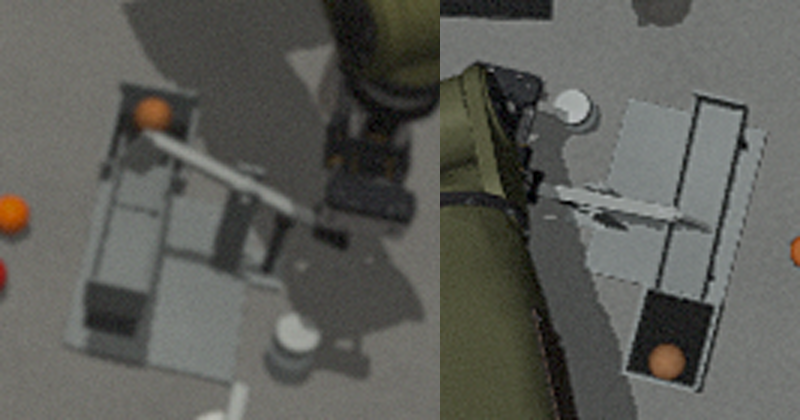

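The lever is on its stop: the force has jumped to 13 N. The ball lies in the tray, at (667,362) in the right half of the crop. Releasing upward slowly, then clearing the pad.

Request:
arm_command --rows '[0, 0, 0, 0, 0, 0, 0, 8, 0, 0, 0, 0, 10, 0, 0, 0, 0, 12, 0, 0, 0, 0, 12, 0, 0]'

```text
clock: 4.8
eef_pos: [575.3, 244.6, 151.0]
eef_rot: [-3.141, 0.001, 1.36]
wrist_force: [0.6, -0.3, -0.7]
finger_gap: 0.9
```

Request:
arm_command --rows '[0, 0, 20, 0, 0, 0, 0, 40, 0, 0, 0, 0, 40, 0, 0, -30, -20, 10, 0, 0, -40, -20, 0, 0, 0]'

```text
clock: 5.42
eef_pos: [504.7, 204.0, 261.0]
eef_rot: [3.141, 0.0, 1.36]
wrist_force: [0.7, -0.2, 0.3]
finger_gap: 0.4
```

Request:
arm_command --rows '[-40, -40, 0, 0, 0, -30, -50, 0, 0, 0, -30, -50, 0, 0, 0, 0, 0, 0, 0, 0, 0, 0, 0, 0, 0]'

```text
clock: 6.05
eef_pos: [405.7, 65.0, 260.7]
eef_rot: [3.141, 0.0, 1.359]
wrist_force: [-0.1, 0.1, 0.3]
finger_gap: 0.4
```

Run:
```python
from h import *
o=[]
for i in range(2):
    c=snap('scene'); W=world(c); hsv=cv2.cvtColor(c['image'],cv2.COLOR_BGR2HSV)
    m=(hsv[...,1]>110)&(hsv[...,2]>60)&(hsv[...,0]<20); box=np.zeros_like(m); box[165:190,378:405]=1
    print('ball',(m&box).sum(),np.nanmedian(W[m&box],0).round(1))
    for n,(x,y) in dict(L=(577,247),R=(540,-210)).items():
        q=(np.hypot(W[...,0]-x,W[...,1]-y)<14)&(W[...,2]>60); print('pad',n,q.sum(),np.nanmedian(W[q],0).round(1))
s=manip.read_state(); print(s['clock'],s['eef_pos'],s['wrist_force'])
cv2.imwrite('pics/end.png',c['image'])
```

```text
ball 100 [405.1  96.2  42. ]
pad L 72 [578.6 246.7 134. ]
pad R 61 [ 540.2 -209.9  133.8]
ball 97 [403.8  95.4  43. ]
pad L 73 [577.8 245.8 133.8]
pad R 65 [ 540.5 -209.3  133.8]
6.15 [405.81399939  65.57109656 260.32501492] [ 0.03691214 -0.03489522  0.48221657]
```

View pics/end.png

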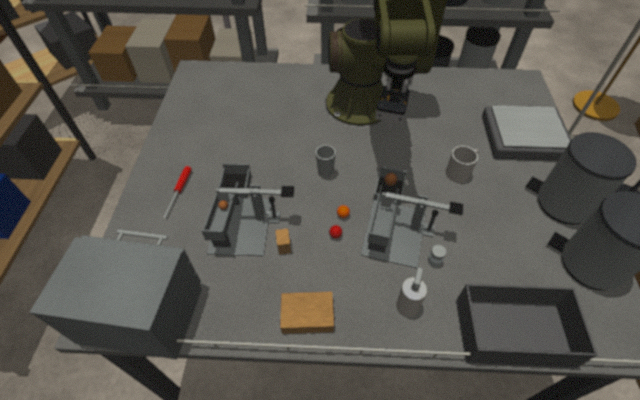

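The gate is shut, both pads are back at 134 mm, and the ball is in its tray at (391,179). The goods and the small ball look unmoved. I'll wait a moment, check that the ball is at rest, then hand in.

Request:
arm_command --rows '[0, 0, 0, 0, 0, 0, 0, 0, 0, 0, 0, 0, 0, 0, 0, 0, 0, 0, 0, 0, 0, 0, 0, 0, 0]'

```text
clock: 6.78
eef_pos: [405.4, 65.0, 260.4]
eef_rot: [-3.142, -0.0, 1.36]
wrist_force: [-0.7, 0.3, 0.0]
finger_gap: 0.5
```

Run:
```python
from h import *
r=[]
for i in range(2):
    c=snap('scene'); W=world(c); hsv=cv2.cvtColor(c['image'],cv2.COLOR_BGR2HSV)
    m=(hsv[...,1]>110)&(hsv[...,2]>60)&(hsv[...,0]<20); box=np.zeros_like(m); box[165:190,378:405]=1
    r.append(np.nanmedian(W[m&box],0)); print(r[-1].round(1))
# dispenser frame from pad point (-3,110) and lever direction
th=np.arctan2(-.21,.978); R=np.array([[np.cos(th),-np.sin(th)],[np.sin(th),np.cos(th)]])
o=np.array([577,247])-R@[-3,110]; print('in dispenser frame',R.T@(r[-1][:2]-o))
if abs(r[-1]-[404,96,42.5]).max()<6: print(manip.sign_off())
```

```text
[403.2  96.3  42.1]
[404.5  96.5  41.8]
in dispenser frame [-140.05409213  -73.34487726]
the job is handed in; nothing more can be done
None
```

The job is done and handed in at about 6.9 s of the 45 s allowed; `sign_off` gives no verdict. The dispenser with the larger ball was the left one (world y > 0), beside the jar. I pressed its pad with closed fingers down to the stop, where the force rose to 13 N. The ball rolled into its tray, and I raised the hand slowly so the gate shut, then moved clear.

- **Ball:** it lies in the tray at about (-140, -73) mm in the dispenser's own axes. Measured over about 0.7 s it stayed within 2 mm, so it is at rest.
- **Levers:** both pads are back at 134 mm, so both gates are shut.
- **Everything else:** the small ball, the goods and the coloured look-alike balls look unmoved. I judged these by eye in the last picture and did not measure them.
- **Robot:** the arm is well clear of everything, with only sensor noise on the wrist force.

No check failed or disagreed. I viewed seven pictures.

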